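# Stack the emptied tube racks on the sterilising tray

## Task

Stack the four empty white tube racks on the steel tray, ready for sterilising, setting them down one at a time in order of length: the longest lengthwise in the tray first, then each next shorter one on top, the shortest last. Each rack should sit flat, centred on what is below it and running the same way. Leave the full rack and the bottles where they stand.

Things in the scene. Friction and masses are not known exactly. Their poses are not given: they have to be found in the camera images.
- tray: shallow open steel tray fixed on the bench, 220 mm long (its x) by 90 mm wide (its y) outside; rim 4 mm thick and 8 mm high above the bench; its flat floor is 3 mm above the bench. Origin: centre of the underside, at bench height; z up
- rack_9_mid (a point): empty white plastic tube rack with 2 rows of 9 holes: 172 mm long (its x), 46 mm wide (its y), 40 mm high, about 170 g, flat top and bottom, upright and loose on the bench. This point is its centre, 20 mm above its underside; z up. Both ends look the same. Grip it across the 46 mm width
- rack_7_mid (a point): empty white plastic tube rack with 2 rows of 7 holes: 136 mm long (its x), 46 mm wide (its y), 40 mm high, about 135 g, flat top and bottom, upright and loose on the bench. This point is its centre, 20 mm above its underside; z up. Both ends look the same. Grip it across the 46 mm width
- rack_5_mid (a point): empty white plastic tube rack with 2 rows of 5 holes: 100 mm long (its x), 46 mm wide (its y), 40 mm high, about 100 g, flat top and bottom, upright and loose on the bench. This point is its centre, 20 mm above its underside; z up. Both ends look the same. Grip it across the 46 mm width
- rack_3_mid (a point): empty white plastic tube rack with 2 rows of 3 holes: 64 mm long (its x), 46 mm wide (its y), 40 mm high, about 70 g, flat top and bottom, upright and loose on the bench. This point is its centre, 20 mm above its underside; z up. Both ends look the same. Grip it across the 46 mm width
- full_rack: white tube rack, 118 mm long (its x) by 46 mm wide, still full of red-capped tubes, 96 mm high in all; stays where it is. Origin: centre of its underside
- pump_bottle: white hand-sanitiser bottle, 62 mm diameter, with a pump head, 172 mm high in all; the nozzle points along its -x; stays where it is. Origin: centre of its underside
- drop_bottle: small white dropper bottle with a green band and a red tip, 38 mm diameter, 100 mm high; stays where it is. Origin: centre of its underside
- reagent: white jar with a blue label, 56 mm diameter, 130 mm high; stays where it is. Origin: centre of its underside
Mind the look-alikes: they are no part of the job. What is shaped like the tray but turquoise is not meant.

How it is judged (in metres and radians):
On the way, in this order (a step that is already met when the one before it is completed fails the run):
1. the longest rack (9 holes a row) lies centred and in line on the tray floor, let go and at rest (horizontal distance between rack_9_mid and tray below 0.012 m and angle between the x axis of rack_9_mid and the x axis of tray, either way round below 0.15 rad and z of rack_9_mid in the frame of tray between 0.019 and 0.027 m and angle between rack_9_mid's own z axis and vertical below 0.06 rad and linear speed of rack_9 below 0.02 m/s and contact force between the fingers and rack_9 below 0.1 N), for 0.2 s.
2. the second rack (7 holes a row) lies centred and in line on the longest rack (9 holes a row), let go and at rest, with those below still in place (horizontal distance between rack_9_mid and tray below 0.012 m and angle between the x axis of rack_9_mid and the x axis of tray, either way round below 0.15 rad and z of rack_9_mid in the frame of tray between 0.019 and 0.027 m and angle between each of rack_9_mid, rack_7_mid's own z axis and vertical below 0.06 rad and horizontal distance between rack_7_mid and rack_9_mid below 0.012 m and angle between the x axis of rack_7_mid and the x axis of rack_9_mid, either way round below 0.15 rad and z of rack_7_mid in the frame of rack_9_mid between 0.036 and 0.044 m and linear speed of rack_7 below 0.02 m/s and contact force between the fingers and rack_7 below 0.1 N), for 0.2 s.
3. the third rack (5 holes a row) lies centred and in line on the second rack (7 holes a row), let go and at rest, with those below still in place (horizontal distance between rack_9_mid and tray below 0.012 m and angle between the x axis of rack_9_mid and the x axis of tray, either way round below 0.15 rad and z of rack_9_mid in the frame of tray between 0.019 and 0.027 m and angle between each of rack_9_mid, rack_7_mid, rack_5_mid's own z axis and vertical below 0.06 rad and horizontal distance between rack_7_mid and rack_9_mid below 0.012 m and angle between the x axis of rack_7_mid and the x axis of rack_9_mid, either way round below 0.15 rad and z of rack_7_mid in the frame of rack_9_mid between 0.036 and 0.044 m and horizontal distance between rack_5_mid and rack_7_mid below 0.012 m and angle between the x axis of rack_5_mid and the x axis of rack_7_mid, either way round below 0.15 rad and z of rack_5_mid in the frame of rack_7_mid between 0.036 and 0.044 m and linear speed of rack_5 below 0.02 m/s and contact force between the fingers and rack_5 below 0.1 N), for 0.2 s.
4. the shortest rack (3 holes a row) lies centred and in line on the third rack (5 holes a row), let go and at rest, with those below still in place (horizontal distance between rack_9_mid and tray below 0.012 m and angle between the x axis of rack_9_mid and the x axis of tray, either way round below 0.15 rad and z of rack_9_mid in the frame of tray between 0.019 and 0.027 m and angle between each of rack_9_mid, rack_7_mid, rack_5_mid, rack_3_mid's own z axis and vertical below 0.06 rad and horizontal distance between rack_7_mid and rack_9_mid below 0.012 m and angle between the x axis of rack_7_mid and the x axis of rack_9_mid, either way round below 0.15 rad and z of rack_7_mid in the frame of rack_9_mid between 0.036 and 0.044 m and horizontal distance between rack_5_mid and rack_7_mid below 0.012 m and angle between the x axis of rack_5_mid and the x axis of rack_7_mid, either way round below 0.15 rad and z of rack_5_mid in the frame of rack_7_mid between 0.036 and 0.044 m and horizontal distance between rack_3_mid and rack_5_mid below 0.012 m and angle between the x axis of rack_3_mid and the x axis of rack_5_mid, either way round below 0.15 rad and z of rack_3_mid in the frame of rack_5_mid between 0.036 and 0.044 m and linear speed of rack_3 below 0.02 m/s and contact force between the fingers and rack_3 below 0.1 N), for 0.2 s.
At the end, for the whole second after the job is handed in: On the tray, bottom to top: racks with 9, 7, 5 and 3 holes a row, the first centred on the tray, each next on the one below: centres within 12 mm seen from above, lengths in line within 0.15 rad, resting height within 4 mm, tilt under 0.06 rad; all released and at rest (all of step 4 and linear speed of each of rack_9, rack_7, rack_5 below 0.02 m/s and contact force between the fingers and rack_9 below 0.1 N and contact force between the fingers and rack_7 below 0.1 N and contact force between the fingers and rack_5 below 0.1 N); the robot touches nothing.
It fails at once if the full rack is pushed more than 20 mm or knocked over (distance of full_rack from where it was at the start of the episode above 0.02 m or angle between full_rack's own z axis and vertical above 0.35 rad).
It fails at once if the pump bottle is pushed more than 20 mm or knocked over (distance of pump_bottle from where it was at the start of the episode above 0.02 m or angle between pump_bottle's own z axis and vertical above 0.35 rad).
It fails at once if the dropper bottle is pushed more than 20 mm or knocked over (distance of drop_bottle from where it was at the start of the episode above 0.02 m or angle between drop_bottle's own z axis and vertical above 0.35 rad).
It fails at once if the reagent jar is pushed more than 20 mm or knocked over (distance of reagent from where it was at the start of the episode above 0.02 m or angle between reagent's own z axis and vertical above 0.35 rad).
It also fails if it takes over 115 s, if anything falls off the work surface, if the arm or the gripper's body presses on something with over 40 N, if the wrist force passes 120 N, or if a joint passes its speed limit or range.

## Robot

A 7-joint arm with a two-finger parallel gripper is mounted at the origin on the work surface. World frame = base frame: x ahead of the robot, y to its left, z up, the work surface at z = 0. Lengths are in mm, angles in rad, forces in N, time in s.
With the tool pointing down it reaches from about 425 to 950 mm from the base axis. Payload 16.7 kg.
Tool frame: the origin (TCP) lies midway between the tips of the shut fingers; the grasp point (between the pads) lies 19 mm behind it; z points along the fingers, y is the line along which they close (so a half turn about z gives the same grasp; the last joint's range is limited). The gripper opens to 94 mm and grips with 3 to 60 N. Pads are 16 mm wide; open, the fingers measure 119 mm over their backs; the gripper's body (75 mm by 177 mm) begins 78 mm behind the grasp point.
Start: joints at [-1.343, 0.426, 0.074, 1.606, -0.034, 1.111, -0.067], TCP at [248.365, 627.606, 205.467] pointing down, gripper open.
Joint ranges: [-2.85, 2.85], [-0.5, 2.14], [-1.23, 1.37], [0.21, 2.46], [-1.02, 4.16], [0.16, 2.05], [-2.73, 2.73]. Speed limits (rad/s): [1.89, 1.89, 2.39, 2.39, 3.01, 3.01, 3.01].

## Interface

Orientations are given as a unit quaternion [w, x, y, z].
In Python, from rig import sense, camera, job_done gives the robot as it stands. The module is installed in compiled form; this text tells all that it offers.
- The arm moves only by the shell command python3 -m handwheel 'ROWS' [OPENING] [FORCE]. ROWS is JSON, one flat list of numbers, 6 for each row, row after row: the shift along the tool's x, y, z in units of 40 mm (1.0 is 40 mm), then the turn, a rotation vector about the tool's x, y, z in units of 6 degrees (1.0 is 6 degrees). In form: [x, y, z, rx, ry, rz, x, y, z, rx, ry, rz, ...]. A call has 1 to 12 rows; each row is the pose to reach, as a shift and turn from the pose commanded when the call began, along the tool's axes at that moment; what a row does not reach only later rows make up. A row lasts 1/10 s, in which the tool goes at most 50 mm and 8.59 degrees, less where a joint would pass 70% of its speed; a pose out of reach is approached as far as the arm can. A call with a gripper value outside its range is refused whole. OPENING is the finger opening in mm, from 0 to 94, set as the call begins (- or left out, the last holds). The fingers move at their own pace and stop on an object; FORCE is the grip in N (left out, the last holds). Time passes only in rows, so rows that repeat a pose let the fingers close. It gives the time, the measured TCP pose, the force, the opening and the grip force at its end, in the units of the state.
- sense(): the state, without advancing time (a new reading comes with each control period).
- camera(name): name is "side" or "top" or "wrist"; returns a dict with "color" (384x512x3 uint8, blue, green, red), "mtx" (3x3 intrinsics, pixels), "R" (3x3) and "t" (3): a world point X has camera coordinates R X + t; the wrist camera has in their place "tool_from_camera" (4x4, takes a point from camera to tool coordinates, whose origin is the TCP and whose axes are the flange's). Camera axes: x right, y down, z forward; pixel columns grow to the right and rows downward; lengths in mm; the calibration is good to about 2 mm. A picture is of the moment at which its call begins: read the wrist's pose just before it. There is no depth.
- job_done(): hands the job in; it is judged then, once.
The state is a dict: "clock": time; "q": joint angles; "qd": joint speeds; "joint_efforts": joint torques, N m; "tool_pos": TCP position; "tcp_rot": TCP orientation; "wrist_force": force on the tool from outside, world axes, zero at the start; "torque": the same for the moment, N m; "gripper_width": finger opening in mm; "grip_force": force on a finger pad.
Only numpy, scipy, OpenCV 4.12 (cv2) and the standard library are available. Lean on these libraries where they do the work, as an engineer would, in place of code of your own. Each camera call takes 0.05 s, during which the arm holds its last target. There are 200 camera calls.

## Working session

There is one attempt and no reset: what is moved stays moved. The work goes in short steps, Python scripts to look and compute and a shell command to move; the robot and the scene stay as the last step left them, time stands still between calls to the robot, and variables do not carry over. Pictures are saved under pics/ and viewed, at most 14 in all, crops included, and the job is handed in when it is done.

```bash
mkdir -p pics; python3 - <<'E'
from rig import sense,camera
import cv2,json
s=sense();print({k:s[k] for k in('clock','tool_pos','tcp_rot','gripper_width')})
for n in('top','side'):
    c=camera(n);cv2.imwrite(f'pics/{n}0.png',c['color']);print(n,c['mtx'],c['R'],c['t'])
print(camera('wrist')['tool_from_camera'])
E
```

```text
{'clock': 0.0, 'tool_pos': array([248.24565092, 627.23410334, 204.78484665]), 'tcp_rot': array([-7.03608664e-05,  1.87311244e-01,  9.82300412e-01, -6.27519023e-04]), 'gripper_width': 93.97120077363934}
top [[366.4673004    0.         265.00375622]
 [  0.         366.4673004  197.97912271]
 [  0.           0.           1.        ]] [[-2.63723198e-02 -9.99652095e-01  4.34625670e-04]
 [-9.96231388e-01  2.62461339e-02 -8.26689848e-02]
 [ 8.26288166e-02 -2.61316064e-03 -9.96576966e-01]] [  23.80479397  502.7379462  1175.44233927]
side [[484.37655531   0.         262.45022057]
 [  0.         484.37655531 184.64061734]
 [  0.           0.           1.        ]] [[ 0.88435855 -0.46645015 -0.01828162]
 [-0.24250277 -0.42560016 -0.87181243]
 [ 0.39887638  0.77542812 -0.48949859]] [-431.24733473  171.89117643  999.31106787]
[[-2.53399360e-04 -9.68166061e-01 -2.50308637e-01  7.22359016e+01]
 [ 9.99999659e-01 -4.84636930e-05 -8.24895110e-04  1.67086740e+00]
 [ 7.86504569e-04 -2.50308761e-01  9.68165743e-01 -1.79714895e+02]
 [ 0.00000000e+00  0.00000000e+00  0.00000000e+00  1.00000000e+00]]
```

View pics/top0.png

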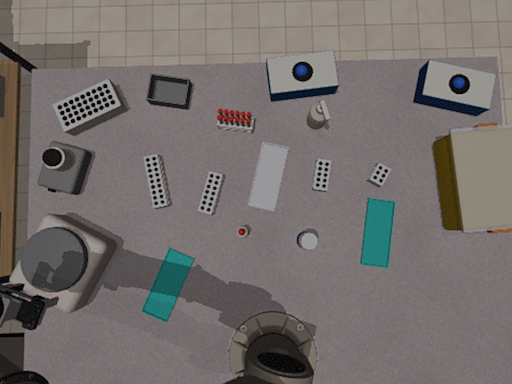

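View pics/side0.png

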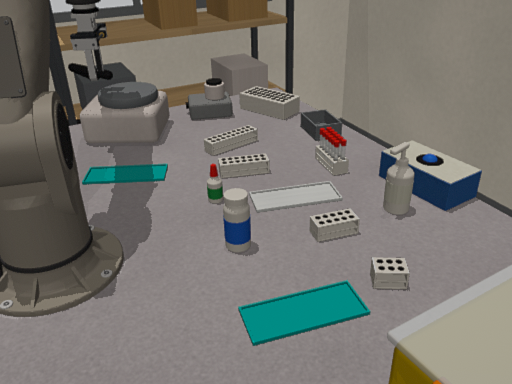

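The top view shows the racks, given as (column, row) pixels: 9-hole at (157,181), 7-hole at (211,193), 5-hole at (322,175) and 3-hole at (380,175). The steel tray is at (268,176). The dropper is at (242,231), the jar at (308,240), the full rack at (236,120) and the pump at (318,115). The side view agrees with this layout.

```bash
cat > h.py <<'E'
import numpy as np,cv2
from rig import sense,camera
from scipy.spatial.transform import Rotation as Ro
def rot(s): q=s['tcp_rot'];return Ro.from_quat([q[1],q[2],q[3],q[0]]).as_matrix()
def view(n):
    s=sense();c=camera(n);R,t=(c['R'],c['t']) if n!='wrist' else (None,None)
    if n=='wrist':
        T=np.eye(4);T[:3,:3]=rot(s);T[:3,3]=s['tool_pos'];M=np.linalg.inv(T@c['tool_from_camera']);R,t=M[:3,:3],M[:3,3]
    return c['color'],np.array(c['mtx']),np.array(R),np.array(t)
def ray(px,K,R,t,z):
    px=np.atleast_2d(px);d=np.c_[px,np.ones(len(px))]@np.linalg.inv(K).T@R
    o=-R.T@t;return o+d*((z-o[2])/d[:,2])[:,None]
def proj(X,K,R,t): p=(np.atleast_2d(X)@R.T+t)@K.T;return p[:,:2]/p[:,2:]
def rect(P):
    (c,(w,h),a)=cv2.minAreaRect(P[:,:2].astype(np.float32))
    a=a if w>h else a+90
    return np.round(c,1),np.round((max(w,h),min(w,h)),1),round((a+90)%180-90,1)
def go(x,y,z,yaw):
    """target TCP, y-finger axis; yaw = desired heading (deg) of tool x in world, mod 180 -> tool-frame units"""
    s=sense();R=rot(s);d=R.T@(np.array([x,y,z])-s['tool_pos'])/40
    cur=np.degrees(np.arctan2(R[1,0],R[0,0]));dy=(yaw-cur+90)%180-90
    up=-np.cross(R[:,2],[0,0,-1])*-1
    tilt=R.T@np.cross(R[:,2],[0,0,-1])*180/np.pi/6
    print('rows shift',d.round(3),'rz',round(-dy/6,3),'tilt',tilt.round(3),'cur yaw',round(cur,1))
E
python3 - <<'E'
from h import *
im,K,R,t=view('top')
g=im.min(2);sat=im.max(2).astype(int)-g
for n,(x0,y0,x1,y1),z in(('9',(138,148,176,214),40),('7',(190,166,228,220),40),('5',(306,152,338,198),40),('3',(362,158,398,192),40),('tray',(240,135,296,217),8)):
    m=np.zeros(g.shape,np.uint8);sub=g[y0:y1,x0:x1]
    m[y0:y1,x0:x1]=(sub>(150 if n!='tray' else 145))&(sat[y0:y1,x0:x1]<40)
    cs,_=cv2.findContours(m,0,2);c=max(cs,key=cv2.contourArea).reshape(-1,2)
    print(n,rect(ray(c,K,R,t,z)),np.median(sub))
for n,p,z in(('full',(236,118),90),('pump',(318,115),80),('drop',(242,231),100),('jar',(308,240),130)):print(n,ray(p,K,R,t,z).round())
go(0,0,0,0)
E
```

```text
9 (array([516.7, 360.4]), array([64.9, 28.3]), 9.2) 115.0
7 (array([524.7, 187.5]), array([130.7,  40.9]), -16.6) 115.0
5 (array([ 566.6, -168.3]), array([81.4, 38.6]), -1.5) 116.0
3 (array([ 570.2, -363.3]), array([59.1, 41.7]), -31.1) 114.0
tray (array([576.5,  -1.2]), array([213.2,  85.1]), -14.3) 117.0
full [[751.  95.  90.]]
pump [[ 757. -164.   80.]]
drop [[398.  83. 100.]]
jar [[ 367. -112.  130.]]
rows shift [  0.    -16.865   5.139] rz -3.598 tilt [-0.007  0.     0.   ] cur yaw 158.4
```

```bash
python3 - <<'E'
from h import *
im,K,R,t=view('top')
g=im.min(2)
print(ray([(157,181),(211,193),(322,175),(380,175)],K,R,t,40).round())
go(545,355,250,9)
E
```

```text
[[ 566.  357.   40.]
 [ 522.  184.   40.]
 [ 571. -175.   40.]
 [ 566. -363.   40.]]
rows shift [-9.403 -3.604 -1.119] rz -5.099 tilt [-0.006  0.     0.   ] cur yaw 158.4
```

```bash
python3 -m handwheel '[-9.4,-3.6,-1.12,0,0,-5.1,-9.4,-3.6,-1.12,0,0,-5.1,-9.4,-3.6,-1.12,0,0,-5.1,-9.4,-3.6,-1.12,0,0,-5.1,-9.4,-3.6,-1.12,0,0,-5.1,-9.4,-3.6,-1.12,0,0,-5.1,-9.4,-3.6,-1.12,0,0,-5.1,-9.4,-3.6,-1.12,0,0,-5.1,-9.4,-3.6,-1.12,0,0,-5.1,-9.4,-3.6,-1.12,0,0,-5.1,-9.4,-3.6,-1.12,0,0,-5.1,-9.4,-3.6,-1.12,0,0,-5.1]' 94 20
python3 - <<'E'
from h import *
im,K,R,t=view('wrist');cv2.imwrite('pics/w1.png',im);print(K)
go(545,355,250,9)
E
```

```text
clock: 1.45
tool_pos: [543.6, 357.0, 250.0]
tcp_rot: [-0.0, -0.08, 0.997, 0.0]
wrist_force: [-0.1, 0.0, 0.7]
gripper_width: 94.1
grip_force: 0.0
[[267.24630511   0.         256.30053521]
 [  0.         267.24630511 191.1539382 ]
 [  0.           0.           1.        ]]
rows shift [-0.025 -0.052  0.001] rz 0.025 tilt [ 0.003 -0.006  0.   ] cur yaw -170.8
```

View pics/w1.png

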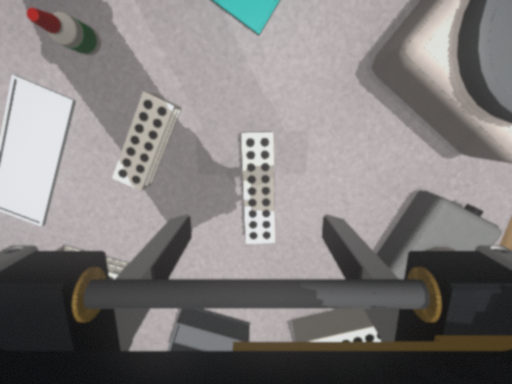

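The wrist view shows the 9-hole rack at (258,187), partly in shadow, with its holes clearly visible. The 7-hole rack is at (147,140), and the tray is cut off at the left edge.

```bash
cat >> h.py <<'E'
def rack(v,guess,n,z=40,save=None):
    im,K,R,t=v;g=cv2.cvtColor(im,cv2.COLOR_BGR2GRAY);S=4
    big=cv2.resize(g,None,fx=S,fy=S,interpolation=cv2.INTER_CUBIC)
    m=cv2.adaptiveThreshold(big,255,cv2.ADAPTIVE_THRESH_MEAN_C,cv2.THRESH_BINARY_INV,81,20)
    cs,_=cv2.findContours(m,cv2.RETR_LIST,cv2.CHAIN_APPROX_NONE);P=[]
    for c in cs:
        p=(c.reshape(-1,2)+.5)/S-.5;X=ray(p,K,R,t,z)[:,:2]
        if np.linalg.norm(X.mean(0)-guess)>10*n+30 or len(c)<8: continue
        (cc,(w,h),a)=cv2.minAreaRect(X.astype(np.float32))
        A=cv2.contourArea(X.astype(np.float32))
        if 7<min(w,h) and max(w,h)<20 and A/(w*h+1e-6)>.65: P.append(cc)
    P=np.array(P);c=rect(P)
    print(n,'holes',len(P),'of',2*n,'rect',c,'mean',P.mean(0).round(1));return c
E
python3 - <<'E'
from h import *
v=view('wrist')
rack(v,(566,357),9);rack(v,(522,184),7)
E
```

```text
9 holes 18 of 18 rect (array([570.7, 365.8]), array([144.6,  21.2]), 10.7) mean [570.6 365.8]
7 holes 14 of 14 rect (array([527.6, 188. ]), array([108.9,  21. ]), -16.7) mean [527.5 188. ]
```

```bash
python3 - <<'E'
from h import *
go(570.7,365.8,90,10.7)
E
```

```text
rows shift [-0.7    0.117  4.004] rz -0.26 tilt [ 0.002 -0.004  0.   ] cur yaw -170.9
```

```bash
python3 -m handwheel '[-0.7,0.12,2,0,0,-0.26,-0.7,0.12,4,0,0,-0.26,-0.7,0.12,4,0,0,-0.26,-0.7,0.12,4,0,0,-0.26,-0.7,0.12,4,0,0,-0.26,-0.7,0.12,4,0,0,-0.26,-0.7,0.12,4,0,0,-0.26]'
python3 - <<'E'
from h import *
v=view('wrist');cv2.imwrite('pics/w2.png',v[0])
try: rack(v,(570,366),9)
except Exception as e: print(e)
go(570.7,365.8,12,10.7)
E
```

```text
clock: 2.25
tool_pos: [572.9, 365.5, 93.1]
tcp_rot: [0.002, -0.092, 0.996, 0.001]
wrist_force: [0.6, 0.5, 0.2]
gripper_width: 94.0
grip_force: 0.0
9 holes 18 of 18 rect (array([570.4, 365.8]), array([144.1,  20.9]), 10.9) mean [570.6 365.8]
rows shift [0.056 0.018 2.023] rz -0.02 tilt [0.016 0.029 0.   ] cur yaw -169.4
```

View pics/w2.png

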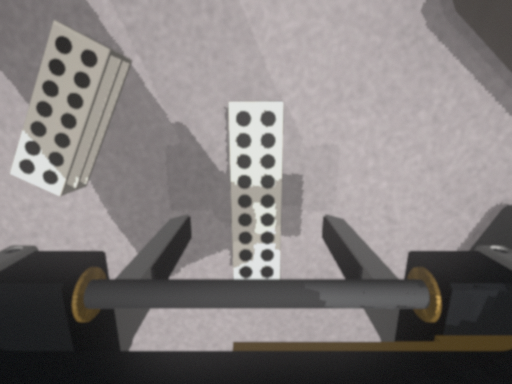

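The rack is centred between the fingers at (256,190), and the two measurements agree. I'll descend and grip.

```bash
python3 -m handwheel '[0.04,0.02,0.8,0,0,0,0.04,0.02,1.6,0,0,0,0.04,0.02,2.02,0,0,0,0.04,0.02,2.02,0,0,0,0.04,0.02,2.02,0,0,0,0.04,0.02,2.02,0,0,0]'
python3 -m handwheel '[0,0,0,0,0,0,0,0,0,0,0,0,0,0,0,0,0,0,0,0,0,0,0,0,0,0,0,0,0,0,0,0,0,0,0,0,0,0,0,0,0,0,0,0,0,0,0,0]' 30 20
```

```text
clock: 2.9
tool_pos: [571.2, 365.5, 11.3]
tcp_rot: [0.001, -0.092, 0.996, 0.001]
wrist_force: [0.3, 1.3, -0.2]
gripper_width: 93.8
grip_force: 0.0
clock: 3.7
tool_pos: [570.1, 365.0, 9.4]
tcp_rot: [-0.0, -0.092, 0.996, -0.0]
wrist_force: [-0.2, -0.8, -0.3]
gripper_width: 45.8
grip_force: 20.0
```

```bash
python3 -m handwheel '[0,0,-2,0,0,0,0,0,-4,0,0,0,0,0,-5,0,0,0,0,0,-5,0,0,0,0,0,-5,0,0,0,0,0,-5,0,0,0]'
python3 - <<'E'
from h import *
go(540,190,210,-14.3)
E
```

```text
clock: 4.3
tool_pos: [570.4, 365.2, 210.4]
tcp_rot: [0.001, -0.092, 0.996, 0.001]
wrist_force: [0.5, -0.7, -2.4]
gripper_width: 46.2
grip_force: 20.0
rows shift [ 1.552e+00 -4.166e+00  3.000e-03] rz 4.145 tilt [0.009 0.016 0.   ] cur yaw -169.4
```

```bash
python3 -m handwheel '[1.55,-4.17,0,0,0,4.15,1.55,-4.17,0,0,0,4.15,1.55,-4.17,0,0,0,4.15,1.55,-4.17,0,0,0,4.15,1.55,-4.17,0,0,0,4.15,1.55,-4.17,0,0,0,4.15,1.55,-4.17,0,0,0,4.15,1.55,-4.17,0,0,0,4.15,1.55,-4.17,0,0,0,4.15]'
cat >> h.py <<'E'
def tray(v,z=8):
    im,K,R,t=v;p=proj([576,0,z],K,R,t)[0];g=im.min(2)
    m=((g>150)).astype(np.uint8);m=cv2.morphologyEx(m,cv2.MORPH_CLOSE,np.ones((5,5)))
    cs,_=cv2.findContours(m,0,1)
    for c in cs:
        if cv2.contourArea(c)>2000:
            q=c.reshape(-1,2);print('tray',rect(ray(q,K,R,t,z)),'px',q.min(0),q.max(0))
E
python3 - <<'E'
from h import *
v=view('wrist');cv2.imwrite('pics/w3.png',v[0]);tray(v)
s=sense();print(s['tool_pos'])
rack(v,(527.6,188),7)
E
```

```text
clock: 5.2
tool_pos: [539.7, 190.4, 209.0]
tcp_rot: [-0.0, 0.124, 0.992, -0.0]
wrist_force: [0.1, 0.9, -1.4]
gripper_width: 46.1
grip_force: 20.0
tray (array([791.7, 128.1]), array([211.2,  64.7]), 75.1) px [195 308] [318 341]
tray (array([508.8, -41.2]), array([326.4, 281. ]), -27.8) px [ 0 49] [184 278]
tray (array([533.9, 266.4]), array([650.2, 389.2]), 75.7) px [52  0] [511 278]
[539.73275153 190.2370454  209.11006164]Traceback (most recent call last):
  File "<stdin>", line 4, in <module>
  File "h.py", line 36, in rack
    P=np.array(P);c=rect(P)
                    ~~~~^^^
  File "h.py", line 15, in rect
    (c,(w,h),a)=cv2.minAreaRect(P[:,:2].astype(np.float32))
                                ~^^^^^^
IndexError: too many indices for array: array is 1-dimensional, but 2 were indexed
```

View pics/w3.png

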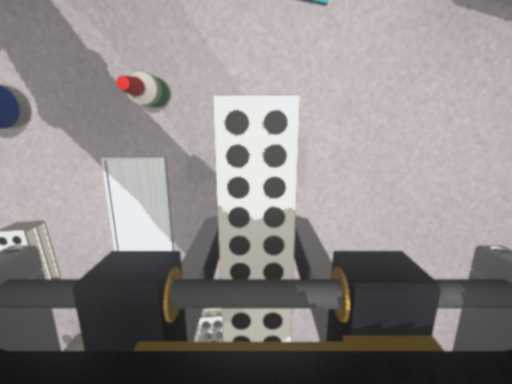

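The wrist view shows the held rack running down the centre. The tray is at (138,205), partly shaded, with its lower end hidden by the gripper, so I'll shift +x to see it whole.

```bash
python3 - <<'E'
import cv2
im=cv2.imread('pics/w3.png')
for p in((112,200),(150,175),(130,220),(165,200),(180,200),(60,150),(190,120),(104,180),(350,200)):print(p,im[p[1],p[0]])
from h import *
go(650,150,230,-14.3)
E
```

```text
(112, 200) [223 220 218]
(150, 175) [189 192 190]
(130, 220) [239 237 235]
(165, 200) [189 192 189]
(180, 200) [134 133 138]
(60, 150) [183 181 190]
(190, 120) [181 179 187]
(104, 180) [222 220 220]
(350, 200) [186 185 194]
rows shift [-2.919 -0.295 -0.523] rz 0.004 tilt [-0.004 -0.004  0.   ] cur yaw 165.7
```

```bash
python3 -m handwheel '[-2.92,-0.3,-0.52,0,0,0,-2.92,-0.3,-0.52,0,0,0,-2.92,-0.3,-0.52,0,0,0,-2.92,-0.3,-0.52,0,0,0,-2.92,-0.3,-0.52,0,0,0,-2.92,-0.3,-0.52,0,0,0]'
sed -i "s/m=((g>150)).astype(np.uint8)/b=cv2.blur(im,(3,3)).astype(int);m=((b[:,:,1]-b[:,:,2]>-3)\&(g>100)).astype(np.uint8)/; s/MORPH_CLOSE,np.ones((5,5))/MORPH_OPEN,np.ones((5,5))/" h.py
python3 - <<'E'
from h import *
v=view('wrist');cv2.imwrite('pics/w4.png',v[0]);tray(v)
E
```

```text
clock: 5.85
tool_pos: [649.0, 149.9, 230.0]
tcp_rot: [-0.0, 0.124, 0.992, 0.0]
wrist_force: [-0.1, 0.3, -2.1]
gripper_width: 46.0
grip_force: 20.0
tray (array([ 575.5, -204.6]), array([109. ,  52.6]), -10.2) px [  0 145] [ 45 215]
tray (array([579.6,   0. ]), array([219. ,  93.3]), -14.2) px [106  72] [182 220]
tray (array([587.6, 166.5]), array([285.4, 122.2]), -14.3) px [214  18] [298 220]
```

View pics/w4.png

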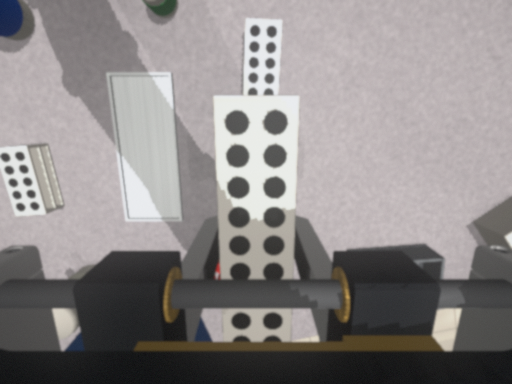

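The whole tray is visible at (145,147): centre (579.6, 0.0), yaw -14.2°. Its measured size of 219 x 93 matches the real one.

```bash
python3 - <<'E'
from h import *
go(580,0,60,-14.2)
E
```

```text
rows shift [ 0.748 -4.06   4.254] rz -0.01 tilt [ 0.001 -0.006  0.   ] cur yaw 165.7
```

```bash
python3 -m handwheel '[0.75,-4.06,1,0,0,0,0.75,-4.06,1,0,0,0,0.75,-4.06,1,0,0,0,0.75,-4.06,1,0,0,0,0.75,-4.06,3,0,0,0,0.75,-4.06,4.25,0,0,0,0.75,-4.06,4.25,0,0,0,0.75,-4.06,4.25,0,0,0,0.75,-4.06,4.25,0,0,0,0.75,-4.06,4.25,0,0,0]'
python3 - <<'E'
from h import *
go(580,0,13,-14.2)
E
```

```text
clock: 6.9
tool_pos: [582.0, -0.5, 62.4]
tcp_rot: [0.001, 0.125, 0.992, 0.0]
wrist_force: [0.7, -0.6, -2.1]
gripper_width: 46.2
grip_force: 20.0
rows shift [ 0.055 -0.002  1.234] rz -0.019 tilt [0.011 0.024 0.   ] cur yaw 165.7
```

```bash
python3 -m handwheel '[0,0,0.5,0,0,0,0,0,0.8,0,0,0,0,0,1.0,0,0,0,0,0,1.1,0,0,0,0,0,1.15,0,0,0,0,0,1.18,0,0,0,0,0,1.18,0,0,0,0,0,1.18,0,0,0]'
```

```text
clock: 7.7
tool_pos: [580.9, -0.9, 13.4]
tcp_rot: [0.0, 0.125, 0.992, 0.0]
wrist_force: [0.6, 0.1, -1.6]
gripper_width: 45.8
grip_force: 20.0
```

```bash
python3 -m handwheel '[0,0,0.03,0,0,0,0,0,0.03,0,0,0,0,0,0.03,0,0,0]'; python3 -m handwheel '[0,0,0,0,0,0,0,0,0,0,0,0,0,0,0,0,0,0,0,0,0,0,0,0,0,0,0,0,0,0,0,0,0,0,0,0]' 75
python3 -m handwheel '[0,0,-0.5,0,0,0,0,0,-1.5,0,0,0,0,0,-2.7,0,0,0,0,0,-4,0,0,0,0,0,-5,0,0,0,0,0,-5,0,0,0,0,0,-5,0,0,0,0,0,-5,0,0,0]' 94
python3 - <<'E'
from h import *
v=view('wrist');rack(v,(580,0),9,43);go(510,188,220,-16.7)
E
```

```text
clock: 8.0
tool_pos: [581.1, -0.8, 12.3]
tcp_rot: [0.0, 0.125, 0.992, 0.0]
wrist_force: [-0.7, -0.3, 5.4]
gripper_width: 46.1
grip_force: 20.0
clock: 8.6
tool_pos: [580.7, -0.8, 11.9]
tcp_rot: [-0.0, 0.125, 0.992, -0.0]
wrist_force: [0.6, 0.3, 0.1]
gripper_width: 75.0
grip_force: 0.0
clock: 9.4
tool_pos: [580.1, -0.8, 210.8]
tcp_rot: [-0.001, 0.125, 0.992, -0.0]
wrist_force: [-1.0, -0.3, -0.7]
gripper_width: 94.2
grip_force: 0.0
9 holes 18 of 18 rect (array([5.813e+02, 5.000e-01]), array([144.7,  21.7]), -14.2) mean [5.814e+02 4.000e-01]
rows shift [ 2.863  4.14  -0.235] rz 0.396 tilt [-0.009 -0.019  0.   ] cur yaw 165.7
```

```bash
python3 -m handwheel '[2.4,4.2,0,0,0,0.4,2.4,4.2,0,0,0,0.4,2.4,4.2,0,0,0,0.4,2.4,4.2,0,0,0,0.4,2.4,4.2,0,0,0,0.4,2.4,4.2,0,0,0,0.4,2.4,4.2,0,0,0,0.4,2.4,4.2,0,0,0,0.4]'
python3 - <<'E'
from h import *
v=view('wrist');p=rack(v,(528,188),7);go(*p[0],60,p[2])
E
```

```text
clock: 10.25
tool_pos: [529.6, 184.2, 211.5]
tcp_rot: [-0.0, 0.147, 0.989, -0.0]
wrist_force: [-0.2, -1.0, 0.4]
gripper_width: 94.0
grip_force: 0.0
7 holes 17 of 14 rect (array([541.2, 195.2]), array([130.5,  41.9]), -16.8) mean [537. 189.]
rows shift [-0.199  0.345  3.79 ] rz -0.008 tilt [-0.006 -0.002  0.   ] cur yaw 163.2
```

```bash
sed -i 's/>10\*n+30/>9*n+6/' h.py; python3 - <<'E'
from h import *
v=view('wrist');p=rack(v,(528,188),7);go(*p[0],60,p[2])
E
```

```text
7 holes 15 of 14 rect (array([530.6, 198.4]), array([108.5,  41.8]), -16.6) mean [528.8 190.2]
rows shift [0.076 0.34  3.793] rz -0.039 tilt [-0.004 -0.001  0.   ] cur yaw 163.2
```

```bash
python3 - <<'E'
from h import *
go(528,188.1,60,-16.7)
E
```

```text
rows shift [0.063 0.075 3.793] rz -0.022 tilt [-0.004 -0.001  0.   ] cur yaw 163.2
```

```bash
python3 -m handwheel '[0.06,0.08,1,0,0,0,0.06,0.08,2,0,0,0,0.06,0.08,3,0,0,0,0.06,0.08,4,0,0,0,0.06,0.08,4.6,0,0,0,0.06,0.08,5.04,0,0,0,0.06,0.08,5.04,0,0,0,0.06,0.08,5.04,0,0,0]'
python3 -m handwheel '[0,0,0,0,0,0,0,0,0,0,0,0,0,0,0,0,0,0,0,0,0,0,0,0,0,0,0,0,0,0,0,0,0,0,0,0,0,0,0,0,0,0,0,0,0,0,0,0]' 30 20
python3 -m handwheel '[0,0,-1,0,0,0,0,0,-2,0,0,0,0,0,-3,0,0,0,0,0,-3.5,0,0,0,0,0,-3.5,0,0,0,0,0,-3.5,0,0,0]'
python3 - <<'E'
from h import *
v=view('wrist');cv2.imwrite('pics/w5.png',v[0])
go(581.2,0.2,150,-14.2)
E
```

```text
clock: 11.15
tool_pos: [528.2, 189.0, 10.6]
tcp_rot: [-0.0, 0.146, 0.989, -0.0]
wrist_force: [0.7, 0.6, 0.2]
gripper_width: 94.1
grip_force: 0.0
clock: 11.95
tool_pos: [527.9, 189.3, 10.3]
tcp_rot: [-0.0, 0.146, 0.989, -0.0]
wrist_force: [-1.5, -0.8, 3.2]
gripper_width: 45.7
grip_force: 20.0
clock: 12.55
tool_pos: [527.7, 189.5, 149.9]
tcp_rot: [-0.0, 0.145, 0.989, 0.0]
wrist_force: [0.1, -0.2, -1.2]
gripper_width: 45.9
grip_force: 20.0
rows shift [-2.651 -4.14  -0.019] rz -0.42 tilt [-0.009 -0.01   0.   ] cur yaw 163.3
```

```bash
python3 -m handwheel '[-2.65,-4.14,0,0,0,-0.42,-2.65,-4.14,0,0,0,-0.42,-2.65,-4.14,0,0,0,-0.42,-2.65,-4.14,0,0,0,-0.42,-2.65,-4.14,0,0,0,-0.42,-2.65,-4.14,0,0,0,-0.42,-2.65,-4.14,1.2,0,0,-0.42,-2.65,-4.14,1.8,0,0,-0.42,-2.65,-4.14,2.0,0,0,-0.42,-2.65,-4.14,2.0,0,0,-0.42,-2.65,-4.14,2,0,0,-0.42,-2.65,-4.14,2,0,0,-0.42]'
python3 - <<'E'
from h import *
go(581.2,0.2,53.3,-14.2)
E
```

```text
clock: 13.8
tool_pos: [582.6, 0.7, 71.6]
tcp_rot: [0.001, 0.124, 0.992, 0.0]
wrist_force: [-0.1, -0.6, -1.5]
gripper_width: 45.8
grip_force: 20.0
rows shift [ 0.032 -0.02   0.457] rz 0.001 tilt [0.008 0.017 0.   ] cur yaw 165.8
```

```bash
python3 -m handwheel '[0.02,-0.01,0.2,0,0,0,0.02,-0.01,0.32,0,0,0,0.02,-0.01,0.38,0,0,0,0.02,-0.01,0.4,0,0,0,0.02,-0.01,0.42,0,0,0,0.02,-0.01,0.44,0,0,0,0.02,-0.01,0.44,0,0,0,0.02,-0.01,0.44,0,0,0]'
```

```text
clock: 14.6
tool_pos: [581.0, 0.1, 53.3]
tcp_rot: [0.0, 0.124, 0.992, 0.0]
wrist_force: [-4.9, 0.5, 10.2]
gripper_width: 45.7
grip_force: 20.0
```

In contact, at about 10 N upward. I'll release and lift.

```bash
python3 -m handwheel '[0,0,0,0,0,0,0,0,0,0,0,0,0,0,0,0,0,0,0,0,0,0,0,0,0,0,0,0,0,0,0,0,0,0,0,0]' 75
python3 -m handwheel '[0,0,-0.5,0,0,0,0,0,-1.5,0,0,0,0,0,-2.7,0,0,0,0,0,-3.7,0,0,0,0,0,-4.2,0,0,0,0,0,-4.2,0,0,0,0,0,-4.2,0,0,0,0,0,-4.2,0,0,0]' 94
python3 - <<'E'
from h import *
v=view('wrist');cv2.imwrite('pics/w6.png',v[0]);rack(v,(581,0),7,83);go(571,-175,220,-3)
E
```

```text
clock: 15.2
tool_pos: [580.8, 0.1, 52.6]
tcp_rot: [-0.0, 0.124, 0.992, -0.0]
wrist_force: [0.5, -0.5, 0.1]
gripper_width: 74.8
grip_force: 0.0
clock: 16.0
tool_pos: [580.2, 0.2, 219.4]
tcp_rot: [-0.001, 0.124, 0.992, -0.0]
wrist_force: [-0.5, 0.2, 0.2]
gripper_width: 94.4
grip_force: 0.0
7 holes 14 of 14 rect (array([581.6,   1.4]), array([108.8,  21.4]), -14.1) mean [581.4   1.4]
rows shift [-0.851 -4.3   -0.013] rz -1.868 tilt [-0.009 -0.018  0.   ] cur yaw 165.8
```

View pics/w6.png

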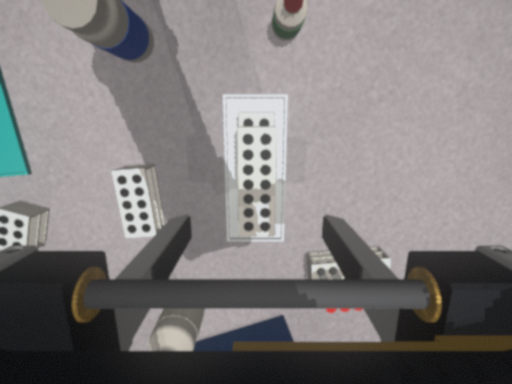

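The 7-hole rack sits centred on the 9-hole rack at (258,185). The 5-hole rack is at (135,202).

```bash
python3 -m handwheel '[-0.85,-4.3,0,0,0,-1.87,-0.85,-4.3,0,0,0,-1.87,-0.85,-4.3,0,0,0,-1.87,-0.85,-4.3,0,0,0,-1.87,-0.85,-4.3,0,0,0,-1.87,-0.85,-4.3,0,0,0,-1.87,-0.85,-4.3,0,0,0,-1.87,-0.85,-4.3,0,0,0,-1.87]'
python3 - <<'E'
from h import *
v=view('wrist');p=rack(v,(573,-175),5);go(*p[0],10,p[2])
try: rack(v,(568,-365),3)
except Exception as e: print(e)
E
```

```text
clock: 16.85
tool_pos: [571.8, -173.5, 220.3]
tcp_rot: [-0.0, 0.025, 1.0, 0.0]
wrist_force: [-0.0, 0.2, -0.7]
gripper_width: 93.9
grip_force: 0.0
5 holes 10 of 10 rect (array([ 576.3, -175. ]), array([72.5, 21.4]), -9.6) mean [ 576.4 -174.9]
rows shift [-0.115 -0.031  5.261] rz 1.119 tilt [ 0.003 -0.004  0.   ] cur yaw 177.1
3 holes 6 of 6 rect (array([ 572.8, -363.7]), array([36.4, 20.8]), -30.8) mean [ 572.7 -363.7]
```

```bash
python3 -m handwheel '[-0.11,-0.03,1,0,0,1.12,-0.11,-0.03,2,0,0,1.12,-0.11,-0.03,3,0,0,1.12,-0.11,-0.03,4,0,0,1.12,-0.11,-0.03,4.8,0,0,1.12,-0.11,-0.03,5.25,0,0,1.12,-0.11,-0.03,5.25,0,0,1.12,-0.11,-0.03,5.25,0,0,1.12]'
python3 -m handwheel '[0,0,0,0,0,0,0,0,0,0,0,0,0,0,0,0,0,0,0,0,0,0,0,0,0,0,0,0,0,0,0,0,0,0,0,0,0,0,0,0,0,0,0,0,0,0,0,0]' 30 20
python3 -m handwheel '[0,0,-1,0,0,0,0,0,-2,0,0,0,0,0,-3,0,0,0,0,0,-4,0,0,0,0,0,-4,0,0,0,0,0,-4,0,0,0]'
python3 - <<'E'
from h import *
go(581.2,0.8,170,-14.2)
E
```

```text
clock: 17.7
tool_pos: [576.2, -176.0, 11.1]
tcp_rot: [-0.0, 0.084, 0.996, -0.0]
wrist_force: [0.3, 0.2, 0.8]
gripper_width: 93.8
grip_force: 0.0
clock: 18.5
tool_pos: [576.0, -176.4, 10.8]
tcp_rot: [-0.0, 0.085, 0.996, 0.0]
wrist_force: [-0.1, 0.2, 2.0]
gripper_width: 46.3
grip_force: 20.0
clock: 19.1
tool_pos: [576.2, -176.3, 171.2]
tcp_rot: [0.001, 0.085, 0.996, 0.0]
wrist_force: [0.0, 1.2, -2.5]
gripper_width: 46.0
grip_force: 20.0
rows shift [0.624 4.385 0.03 ] rz 0.75 tilt [0.003 0.014 0.   ] cur yaw 170.3
```

```bash
python3 -m handwheel '[0.62,4.39,0,0,0,0.75,0.62,4.39,0,0,0,0.75,0.62,4.39,0,0,0,0.75,0.62,4.39,0,0,0,0.75,0.62,4.39,0,0,0,0.75,0.62,4.39,0,0,0,0.75,0.62,4.39,0.8,0,0,0.75,0.62,4.39,1.2,0,0,0.75,0.62,4.39,1.45,0,0,0.75,0.62,4.39,1.45,0,0,0.75,0.62,4.39,1.45,0,0,0.75,0.62,4.39,1.45,0,0,0.75]'
python3 - <<'E'
from h import *
go(581.2,0.8,93.8,-14.2)
E
```

```text
clock: 20.3
tool_pos: [581.7, 0.6, 113.5]
tcp_rot: [0.001, 0.124, 0.992, 0.0]
wrist_force: [-0.1, -0.2, -1.5]
gripper_width: 46.1
grip_force: 20.0
rows shift [0.013 0.003 0.492] rz -0.007 tilt [0.004 0.01  0.   ] cur yaw 165.8
```

```bash
python3 -m handwheel '[0,0,0.2,0,0,0,0,0,0.32,0,0,0,0,0,0.4,0,0,0,0,0,0.43,0,0,0,0,0,0.45,0,0,0,0,0,0.47,0,0,0,0,0,0.47,0,0,0,0,0,0.47,0,0,0]'
```

```text
clock: 21.1
tool_pos: [581.2, 0.9, 94.0]
tcp_rot: [0.0, 0.124, 0.992, -0.0]
wrist_force: [-0.6, -0.8, -0.7]
gripper_width: 46.1
grip_force: 20.0
```

```bash
python3 -m handwheel '[0,0,0.02,0,0,0,0,0,0.02,0,0,0,0,0,0.02,0,0,0]'
python3 -m handwheel '[0,0,0,0,0,0,0,0,0,0,0,0,0,0,0,0,0,0,0,0,0,0,0,0,0,0,0,0,0,0,0,0,0,0,0,0]' 75
python3 -m handwheel '[0,0,-0.5,0,0,0,0,0,-1.5,0,0,0,0,0,-2.7,0,0,0,0,0,-3.5,0,0,0,0,0,-3.5,0,0,0,0,0,-3.5,0,0,0,0,0,-3.5,0,0,0]' 94
python3 - <<'E'
from h import *
v=view('wrist');rack(v,(581,0),5,123);go(573,-363.7,230,-30.8);print(sense()['q'].round(2))
E
```

```text
clock: 21.4
tool_pos: [581.3, 0.9, 93.7]
tcp_rot: [0.0, 0.124, 0.992, 0.0]
wrist_force: [-2.8, -0.7, 9.7]
gripper_width: 46.0
grip_force: 20.0
clock: 22.0
tool_pos: [581.1, 0.9, 93.0]
tcp_rot: [-0.0, 0.124, 0.992, -0.0]
wrist_force: [-0.1, -0.6, 0.1]
gripper_width: 74.8
grip_force: 0.0
clock: 22.7
tool_pos: [580.5, 1.0, 231.9]
tcp_rot: [-0.001, 0.124, 0.992, -0.0]
wrist_force: [-0.4, 0.6, 0.1]
gripper_width: 93.7
grip_force: 0.0
5 holes 10 of 10 rect (array([581.9,   2.2]), array([72.5, 20.8]), -14.5) mean [581.8   2.2]
rows shift [-2.057 -8.881  0.048] rz 2.765 tilt [-0.009 -0.019  0.   ] cur yaw 165.8
[-0.42  0.26  0.37  1.81 -0.1   1.1   1.31]
```

```bash
python3 -m handwheel '[-2.06,-8.88,0,0,0,2.77,-2.06,-8.88,0,0,0,2.77,-2.06,-8.88,0,0,0,2.77,-2.06,-8.88,0,0,0,2.77,-2.06,-8.88,0,0,0,2.77,-2.06,-8.88,0,0,0,2.77,-2.06,-8.88,0,0,0,2.77,-2.06,-8.88,0,0,0,2.77,-2.06,-8.88,0,0,0,2.77,-2.06,-8.88,0,0,0,2.77,-2.06,-8.88,0,0,0,2.77]'
python3 - <<'E'
from h import *
v=view('wrist');p=rack(v,(572.8,-363.7),3);go(*p[0],10,p[2])
E
```

```text
clock: 23.85
tool_pos: [574.3, -361.8, 232.5]
tcp_rot: [-0.0, 0.265, 0.964, 0.0]
wrist_force: [0.6, -0.3, 0.3]
gripper_width: 93.7
grip_force: 0.0
3 holes 6 of 6 rect (array([ 572.7, -363.2]), array([36.3, 20.9]), -31.1) mean [ 572.7 -363.2]
rows shift [ 0.016 -0.053  5.57 ] rz 0.064 tilt [ 0.005 -0.006  0.   ] cur yaw 149.3
```

```bash
python3 -m handwheel '[0.02,-0.03,1,0,0,0,0.02,-0.03,2,0,0,0,0.02,-0.03,3,0,0,0,0.02,-0.03,4,0,0,0,0.02,-0.03,5,0,0,0,0.02,-0.03,5.55,0,0,0,0.02,-0.03,5.55,0,0,0,0.02,-0.03,5.55,0,0,0]'
python3 -m handwheel '[0,0,0,0,0,0,0,0,0,0,0,0,0,0,0,0,0,0,0,0,0,0,0,0,0,0,0,0,0,0,0,0,0,0,0,0,0,0,0,0,0,0,0,0,0,0,0,0]' 30 20
python3 -m handwheel '[0,0,-1,0,0,0,0,0,-2,0,0,0,0,0,-3,0,0,0,0,0,-4,0,0,0,0,0,-5,0,0,0,0,0,-5,0,0,0,0,0,-5,0,0,0]'
python3 - <<'E'
from h import *
go(581.4,1.6,210,-14.3)
E
```

```text
clock: 24.7
tool_pos: [573.1, -363.7, 11.8]
tcp_rot: [0.0, 0.265, 0.964, -0.0]
wrist_force: [0.4, 1.2, 0.7]
gripper_width: 94.1
grip_force: 0.0
clock: 25.5
tool_pos: [572.5, -364.3, 11.1]
tcp_rot: [-0.0, 0.266, 0.964, -0.0]
wrist_force: [-0.3, -0.3, 2.5]
gripper_width: 46.0
grip_force: 20.0
clock: 26.2
tool_pos: [572.8, -364.3, 211.6]
tcp_rot: [0.001, 0.266, 0.964, 0.0]
wrist_force: [0.3, 0.4, -1.2]
gripper_width: 45.9
grip_force: 20.0
rows shift [4.502 7.966 0.038] rz -2.754 tilt [0.004 0.013 0.   ] cur yaw 149.2
```

Final TCP z ≈ 123 + 11.1 = 134.1.

```bash
python3 -m handwheel '[4.5,7.97,0,0,0,-2.75,4.5,7.97,0,0,0,-2.75,4.5,7.97,0,0,0,-2.75,4.5,7.97,0,0,0,-2.75,4.5,7.97,0,0,0,-2.75,4.5,7.97,0,0,0,-2.75,4.5,7.97,0,0,0,-2.75,4.5,7.97,0,0,0,-2.75,4.5,7.97,0,0,0,-2.75,4.5,7.97,0,0,0,-2.75,4.5,7.97,0,0,0,-2.75]'
python3 - <<'E'
from h import *
go(581.4,1.6,134.1,-14.3)
E
```

```text
clock: 27.3
tool_pos: [581.1, -0.2, 210.6]
tcp_rot: [-0.0, 0.126, 0.992, -0.0]
wrist_force: [0.3, -0.2, -0.5]
gripper_width: 45.6
grip_force: 20.0
rows shift [0.002 0.048 1.911] rz -0.027 tilt [-0.009 -0.006  0.   ] cur yaw 165.5
```

```bash
python3 -m handwheel '[0,0.02,0.8,0,0,0,0,0.02,1.3,0,0,0,0,0.02,1.6,0,0,0,0,0.02,1.75,0,0,0,0,0.02,1.82,0,0,0,0,0.02,1.86,0,0,0,0,0.02,1.89,0,0,0,0,0.02,1.89,0,0,0,0,0.02,1.89,0,0,0]'
```

```text
clock: 28.2
tool_pos: [581.7, 2.6, 135.9]
tcp_rot: [0.0, 0.125, 0.992, 0.0]
wrist_force: [-0.0, -0.6, -0.9]
gripper_width: 45.8
grip_force: 20.0
```

```bash
python3 -m handwheel '[0,0,0.02,0,0,0,0,0,0.035,0,0,0,0,0,0.05,0,0,0,0,0,0.05,0,0,0]'
python3 -m handwheel '[0,0,0,0,0,0]'
```

```text
clock: 28.6
tool_pos: [581.7, 2.6, 134.1]
tcp_rot: [0.0, 0.125, 0.992, 0.0]
wrist_force: [-4.4, 0.3, 9.2]
gripper_width: 46.0
grip_force: 20.0
clock: 28.7
tool_pos: [581.6, 2.6, 134.1]
tcp_rot: [0.0, 0.125, 0.992, 0.0]
wrist_force: [-3.1, -1.1, 9.6]
gripper_width: 45.7
grip_force: 20.0
```

```bash
python3 -m handwheel '[0,0,0,0,0,0,0,0,0,0,0,0,0,0,0,0,0,0,0,0,0,0,0,0,0,0,0,0,0,0,0,0,0,0,0,0]' 75
python3 -m handwheel '[0,0,-0.5,0,0,0,0,0,-1.5,0,0,0,0,0,-2.5,0,0,0,0,0,-3,0,0,0,0,0,-3,0,0,0,0,0,-3,0,0,0,0,0,-3,0,0,0,0,0,-3,0,0,0]' 94
python3 - <<'E'
from h import *
v=view('wrist');cv2.imwrite('pics/w7.png',v[0]);rack(v,(581,2),3,163)
cv2.imwrite('pics/side9.png',view('side')[0])
E
```

```text
clock: 29.3
tool_pos: [581.5, 2.5, 133.4]
tcp_rot: [-0.0, 0.125, 0.992, -0.0]
wrist_force: [0.2, -0.0, 0.8]
gripper_width: 74.8
grip_force: 0.0
clock: 30.1
tool_pos: [581.0, 2.5, 252.4]
tcp_rot: [-0.001, 0.125, 0.992, -0.0]
wrist_force: [-0.9, 0.5, 0.4]
gripper_width: 93.9
grip_force: 0.0
3 holes 6 of 6 rect (array([582. ,   3.9]), array([36.3, 21.1]), -13.8) mean [582.1   4. ]
```

View pics/side9.png

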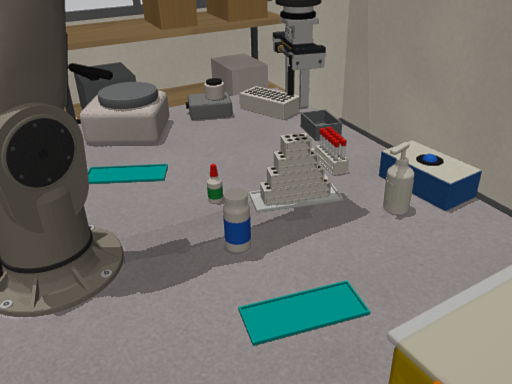

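View pics/w7.png

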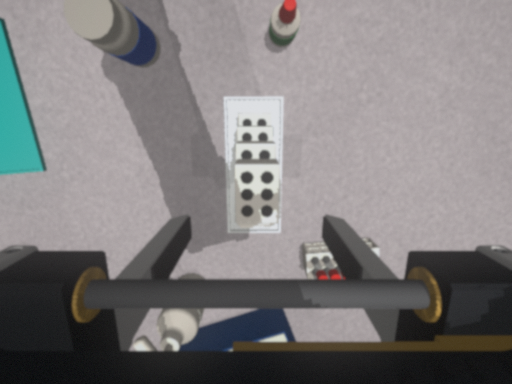

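The side view shows the four-tier stack upright on the tray at (295,170), with the bottles and full rack where they started. The wrist view shows the tiers in line at (257,165) and the gripper clear of them.

```bash
python3 -c "
from rig import job_done;print(job_done())"
```

```text
the job is handed in; nothing more can be done
None
```

I stacked the four racks on the steel tray in order (9, 7, 5, 3 holes a row), measured their centres within about 2 mm of each other, and handed the job in at about 30 s; no verdict came back.

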